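Load the spacer and washer on the mould clamping post

TASK

The round mould on the clamping stand is ready to be clamped. Slide the larger of the two spacer tubes over the stand's post until it sits on the mould's lid, then put the larger of the two flat washers over the post so that it lies flat on the spacer, and let go. The wing nut will be screwed on later by hand.

Things in the scene. Friction and masses are not known exactly. Their poses are not given: they have to be found in the camera images.
- seat (a point): Where the spacer sits: point on the post's axis at the top of the mould lid, 47 mm above the table; z up. Steel post 16 mm thick rises 61 mm above it (its top 8 mm taper to 6 mm). The stand is fixed, in a new spot each time: plywood base 150 mm square, 15 mm thick; lilac mould 92 mm across; plywood lid 96 mm across.
- spacer: The larger spacer tube: plain aluminium, 44 mm outer diameter, 30 mm bore, 30 mm tall, loose, standing upright on the table. Origin at its centre (15 mm above its underside), z along its bore. 40 to 100 g. A smaller aluminium tube (30 mm across, 18 mm tall) also lies about and is not wanted.
- washer: The larger flat washer: plain steel, 56 mm outer diameter, 30 mm bore, 12 mm thick, loose, lying flat on the table. Origin at its centre (6 mm above its underside), z along its bore. 110 to 230 g. A smaller steel washer (36 mm across, 6 mm thick) also lies about and is not wanted.
Not all that is in view belongs to the job. Leave any purple or yellow look-alike of the washer alone. What is shaped like the spacer but blue or yellow is not meant.

How it is judged:
By the outcome, as a careful person would: the job done as asked, in the order asked, and still so for the second after the job is handed in, with the robot touching nothing.
It also fails if it takes over 58 s, if anything falls off the work surface, if the arm or the gripper's body presses on something with over 40 N, if the wrist force passes 120 N, or if a joint passes its speed limit or range.

ROBOT

A 6-joint arm with a two-finger parallel gripper is mounted at the origin on the work surface. World frame = base frame: x ahead of the robot, y to its left, z up, the work surface at z = 0. Lengths are in mm, angles in degrees, forces in N, time in s.
With the tool pointing down it reaches from about 275 to 875 mm from the base axis. Payload 12.5 kg.
Tool frame: the origin (TCP) lies on the centre line of the jaws, within the pads' length; the fingertips stand 19 mm ahead of it and the grasp point (between the pads) is the TCP; y points along the fingers, z is the direction in which the jaws open and shut, and the axes are right-handed (so a half turn about y gives the same grasp; the last joint's range is limited). The gripper opens to 85 mm and grips with 20 to 120 N. Pads are 22 mm wide; open, the fingers measure 114 mm over their backs; the gripper's body (76 mm by 85 mm) begins 54 mm behind the grasp point. The pads swing forward as they close: fully open they stand 13 mm farther back than shut.
Start: joints at [-74.977, 20.094, 94.641, -0, 65.266, -4.847], TCP at [186.958, -517.234, 250.29] pointing down, gripper open.
Joint ranges: [-157.81, 157.81], [-45, 120.19], [0.68, 151.7], [-89.99, 269.99], [4.06, 180], [-164.3, 164.3]. Speed limits (degrees/s): [127.2, 127.2, 159.86, 180, 180, 180].

INTERFACE

Orientations are given as a 3x3 rotation matrix whose columns are the frame's x, y, z axes.
In Python, from plant import manip, hand, read_camera gives the robot as it stands. Calls block until the motion is done:
- manip.move_to(position, orientation): joint-space move of the TCP to a pose.
- manip.move_straight(position, vel=150, orientation=None): straight line of the TCP; orientation=None keeps the orientation; vel is the mean speed in mm/s.
- manip.movej(angles): joint-space move.
- hand.gripper_to(opening, strength=None): opening from 0.0 (shut) to 1.0 (fully open); strength is the grip in N (None keeps the last); returns when the fingers have stopped.
- manip.dwell(seconds).
- manip.inverse_kinematics(position, orientation): joint angles nearest the present ones, or None.
- read_camera(name): name is "scene" or "top" or "wrist"; returns a dict with "frame" (384x512x3 uint8, red, green, blue), "fovy" (degrees; the focal length in pixels is half the picture's height over the tangent of half this angle, whatever the lens; pixels are square), "cx", "cy" (the principal point, pixels), "R" (3x3) and "t" (3): a world point X has camera coordinates R X + t; the wrist camera has in their place "hand_eye" (4x4, takes a point from camera to tool coordinates, whose origin is the TCP and whose axes are the tool frame's). Camera axes: x right, y down, z forward; pixel columns grow to the right and rows downward; lengths in mm; the calibration is good to about 2 mm. A picture is of the moment at which its call begins: read the wrist's pose just before it. There is no depth.
A pose or a line that the arm cannot do raises manip.Unreachable and nothing moves.
- manip.hand_in(): hands the job in, once; it reports no verdict.
Readings, each from a call of its own:
- manip.get_clock(): time.
- manip.get_joints(): joint angles.
- manip.get_joint_vel(): joint speeds.
- manip.get_joint_torque(): joint torques, N m.
- manip.get_tcp_pos(): TCP position.
- manip.get_eef_rot(): TCP orientation.
- manip.get_ft_force(): force on the tool from outside, world axes, zero at the start.
- manip.get_torque(): the same for the moment, N m.
- manip.get_gripper_width(): opening from 0.0 (shut) to 1.0 (fully open).
Only numpy, scipy, OpenCV 4.12 (cv2) and the standard library are available. Lean on these libraries where they do the work, as an engineer would, in place of code of your own. Each camera call takes 0.05 s, during which the arm holds its last target.

## Working session

There is one attempt and no reset: what is moved stays moved. The work goes in short steps, each a Python script; the robot and the scene stay as the last script left them, time stands still between calls to the robot, and variables do not carry over. Pictures are saved under pics/ and viewed, and the job is handed in when it is done.

```bash
mkdir -p pics; ls; python3 - <<'E'
from plant import manip, hand, read_camera
import cv2
for n in ["scene","top","wrist"]:
    c=read_camera(n); cv2.imwrite(f"pics/{n}0.png",c["frame"][:,:,::-1])
    print(n,{k:v for k,v in c.items() if k!="frame"})
print(manip.get_clock(), manip.get_eef_rot())
E
```

```text
pics
scene {'fovy': 50.92357475806211, 'cx': 253.96262653002557, 'cy': 191.83970253876882, 'R': array([[ 0.46623599,  0.88465992,  0.00090853],
       [ 0.60190627, -0.31646539, -0.73318381],
       [-0.64833081,  0.34238353, -0.68002991]]), 't': array([-236.49595695, -299.18022778, 1303.38308924])}
top {'fovy': 52.44675796378945, 'cx': 258.4942367082353, 'cy': 195.99605515690837, 'R': array([[-0.00859151, -0.99983221, -0.01617824],
       [-0.99700176,  0.00980915, -0.07675464],
       [ 0.07690046,  0.0154703 , -0.99691875]]), 't': array([ 16.1407603 , 540.93858307, 820.04079196])}
wrist {'fovy': 67.41168878509524, 'cx': 256.4810756499603, 'cy': 192.117680496874, 'hand_eye': array([[ 3.39613834e-04,  9.63273072e-01,  2.68523508e-01,
        -6.62138397e+01],
       [-5.40945536e-04, -2.68523307e-01,  9.63273036e-01,
        -1.23936306e+02],
       [ 9.99999796e-01, -4.72397442e-04,  4.29884038e-04,
        -4.77246532e-02],
       [ 0.00000000e+00,  0.00000000e+00,  0.00000000e+00,
         1.00000000e+00]])}
0.15 [[-9.40471765e-01 -2.30133586e-04  3.39871749e-01]
 [-3.39871821e-01  8.24268669e-04 -9.40471406e-01]
 [-6.37115769e-05 -9.99999634e-01 -8.53417331e-04]]
```

View pics/top0.png

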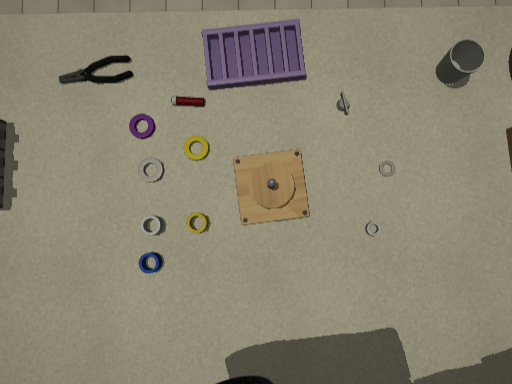

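View pics/scene0.png

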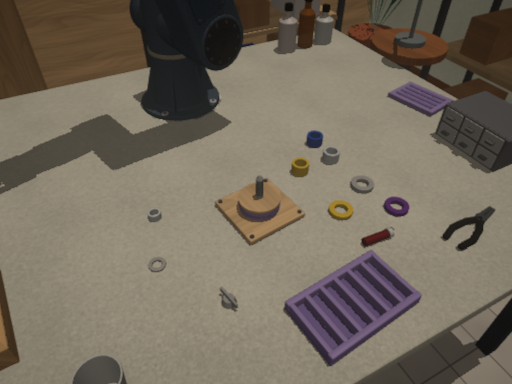

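View pics/wrist0.png

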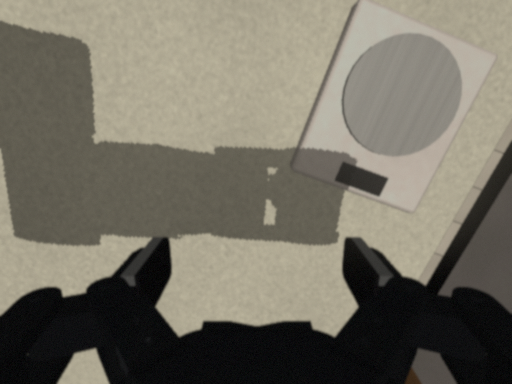

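Top view candidates:
- **Spacer:** grey (152,225) is the one I want. Blue (150,262), yellow (198,222) and small grey (372,229) are not.
- **Washer:** grey (150,169) is the one I want. Purple (142,126), yellow (196,148) and small grey (387,168) are not.
- **Post:** about (272,184).

Next I check the choice in a close crop and work out positions.

```bash
cat > h.py <<'E'
import numpy as np, cv2
from plant import manip, hand, read_camera
def K(c):
    f=c["frame"].shape[0]/2/np.tan(np.radians(c["fovy"]/2)); return f
def campose(c,p=None,Rt=None):
    if "R" in c:
        R=np.array(c["R"]); return R.T, -R.T@np.array(c["t"])
    H=np.array(c["hand_eye"]); return Rt@H[:3,:3], Rt@H[:3,3]+p
def ray(c,u,v,z,p=None,Rt=None):
    A,o=campose(c,p,Rt); f=K(c)
    d=A@np.array([(u-c["cx"])/f,(v-c["cy"])/f,1]); s=(z-o[2])/d[2]; return o+s*d
def proj(c,X,p=None,Rt=None):
    A,o=campose(c,p,Rt); f=K(c); q=(np.atleast_2d(X)-o)@A
    return np.c_[c["cx"]+f*q[:,0]/q[:,2], c["cy"]+f*q[:,1]/q[:,2]]
def rot(a): # jaw opening dir (tool z) at world angle a deg, y down
    a=np.radians(a); z=np.array([np.cos(a),np.sin(a),0]); y=np.array([0,0,-1.]); return np.c_[np.cross(y,z),y,z]
E
python3 - <<'E'
from h import *
c={n:read_camera(n) for n in("top","scene")}
T=c["top"]
im=T["frame"][:,:,::-1]
a=cv2.resize(im[100:290,110:320],None,fx=3.6,fy=3,interpolation=cv2.INTER_CUBIC)
a=cv2.resize(im[100:290,110:320],None,fx=3.1,fy=3.1,interpolation=cv2.INTER_CUBIC)
cv2.imwrite("pics/crop1.png",a)
for n,u,v,z in [("spacer",152,224.5,30),("washer",150.5,169,12),("posttop",271.5,184,108),("lid",272,187,47)]:
    X=ray(T,u,v,z); print(n,X.round(1), proj(c["scene"],X).round(1))
E
```

```text
spacer [481.7 238.6  30. ] [[330.3 150.9]]
washer [603.7 248.6  12. ] [[362.  182.3]]
posttop [557.4 -15.6 108. ] [[258.5 174.1]]
lid [557.7 -17.7  47. ] [[257.5 195.2]]
```

View pics/crop1.png

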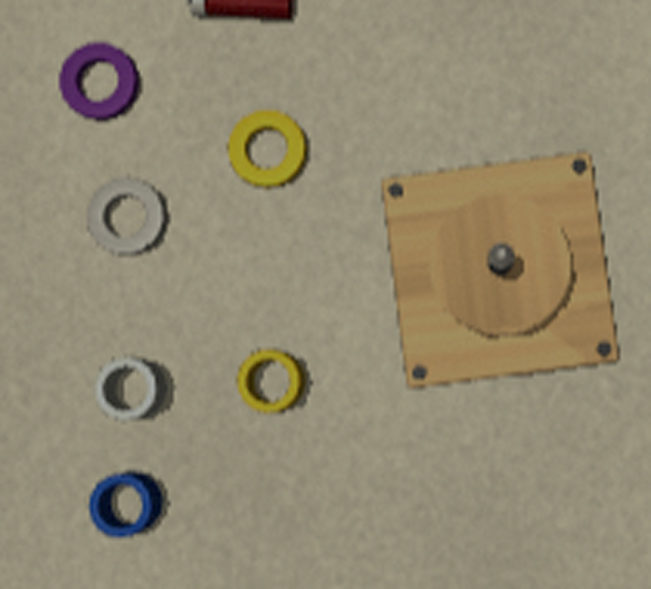

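The crop shows plain grey tube (152,225) and plain grey washer (150,169), distinct from the blue, yellow and purple look-alikes. The scene-camera projections agree. Next I look with the wrist camera over the stand, then over the parts.

```bash
python3 - <<'E'
from h import *
import json
q0=np.array(manip.get_joints())
def best(p,angs):
    b=None
    for a in angs:
        for s in(0,180):
            q=manip.inverse_kinematics(p,rot(a+s))
            if q is not None:
                m=np.abs(np.array(q)-manip.get_joints()).max()
                print(a+s,np.round(q,0),m.round(0))
for p in([557,-16,200],[482,239,150],[604,249,150]): print(p);best(p,[-120,-90,-60])
manip.move_to([557,-16,230],rot(-90))
p=np.array(manip.get_tcp_pos());R=np.array(manip.get_eef_rot());c=read_camera("wrist")
cv2.imwrite("pics/w1.png",c["frame"][:,:,::-1]); print(p,proj(c,[[557.4,-16,108],[557.5,-17,47]],p,R)); 
np.savez("w1.npz",p=p,R=R)
manip.move_to([530,235,230],rot(-90))
p=np.array(manip.get_tcp_pos());R=np.array(manip.get_eef_rot());c=read_camera("wrist")
cv2.imwrite("pics/w2.png",c["frame"][:,:,::-1]); print(p,proj(c,[[481.7,238.6,30],[603.7,248.6,12]],p,R),manip.get_clock())
np.savez("w2.npz",p=p,R=R)
E
```

```text
[557, -16, 200]
-120 [ -6.  24.  96.  -0.  59. 114.] 118.0
60 [ -6.  24.  96.  -0.  59. -66.] 69.0
-90 [-6. 24. 96. -0. 59. 84.] 88.0
90 [ -6.  24.  96.  -0.  59. -96.] 92.0
-60 [-6. 24. 96. -0. 59. 54.] 69.0
120 [  -6.   24.   96.   -0.   59. -126.] 122.0
[482, 239, 150]
-120 [ 21.  26. 102.  -0.  52. 141.] 146.0
60 [ 21.  26. 102.  -0.  52. -39.] 96.0
-90 [ 21.  26. 102.  -0.  52. 111.] 116.0
90 [ 21.  26. 102.  -0.  52. -69.] 96.0
-60 [ 21.  26. 102.  -0.  52.  81.] 96.0
120 [ 21.  26. 102.  -0.  52. -99.] 96.0
[604, 249, 150]
-120 [ 18.  37.  83.  -0.  60. 138.] 143.0
60 [ 18.  37.  83.  -0.  60. -42.] 93.0
-90 [ 18.  37.  83.  -0.  60. 108.] 113.0
90 [ 18.  37.  83.  -0.  60. -72.] 93.0
-60 [18. 37. 83. -0. 60. 78.] 93.0
120 [  18.   37.   83.   -0.   60. -102.] 97.0
[557.01087571 -16.66762947 230.04578618] [[254.96118554 189.29642709]
 [256.1114952  174.71062853]]
[530.37512333 233.94190887 229.96136028] [[251.95444636 212.14555192]
 [242.81698154 105.5526285 ]] 3.5667
```

View pics/w1.png

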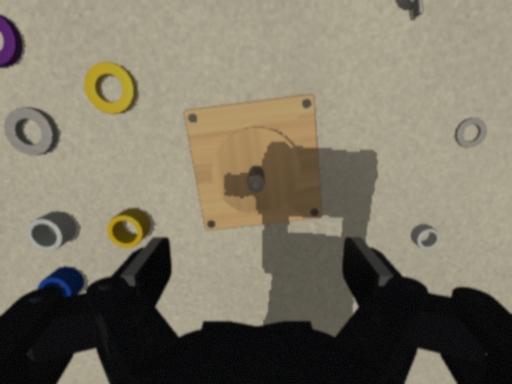

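View pics/w2.png

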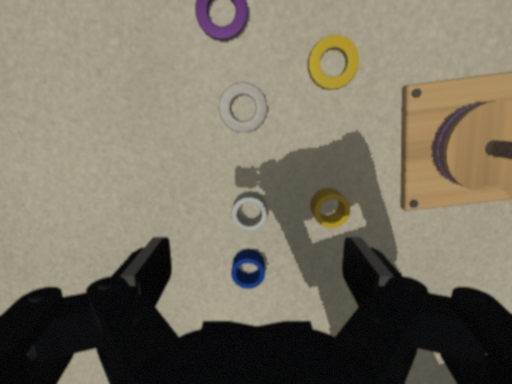

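w1 shows the post tip near (256,186) (predicted (255,189)). w2 shows the grey spacer near (249,211) and the washer near (243,107), both within about 2 mm of the predictions. I'll refine those numerically.

```bash
python3 - <<'E'
import cv2,numpy as np
a=cv2.imread("pics/w1.png")[140:220,215:305]; b=cv2.imread("pics/w2.png")[185:240,215:285]; d=cv2.imread("pics/w2.png")[75:140,205:285]
f=lambda i,k:cv2.resize(i,None,fx=k,fy=k,interpolation=cv2.INTER_CUBIC)
A=f(a,5);B=f(b,5);D=f(d,4)
W=np.zeros((600,800,3),np.uint8);W[:400,:450]=A;W[:275,450:800]=B;W[290:550,450:770]=D
cv2.imwrite("pics/crop2.png",W)
E
```

```text
(no output)
```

View pics/crop2.png

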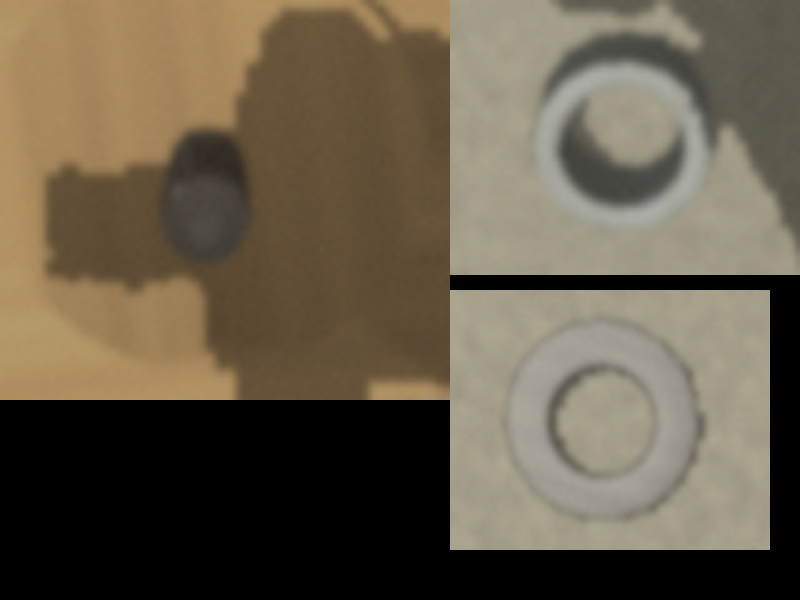

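```bash
python3 - <<'E'
from h import *
c=read_camera("wrist")
for n,w,u,v,z in[("post",1,256.2,183.8,100),("sp",2,249.7,213.6,30),("wa",2,242.9,107,12)]:
    d=np.load(f"w{w}.npz"); print(n,ray(c,u,v,z,d["p"],d["R"]).round(1))
a=-90
manip.move_to([482,238.5,150],rot(a)); hand.gripper_to(0.8)
p=np.array(manip.get_tcp_pos());R=np.array(manip.get_eef_rot());c=read_camera("wrist")
cv2.imwrite("pics/w3.png",c["frame"][:,:,::-1]); np.savez("w3.npz",p=p,R=R)
print(p,proj(c,[[482,238.5,30],[482,238.5,0]],p,R),manip.get_clock())
E
```

```text
post [560.4 -17.1 100. ]
sp [479.9 241.3  30. ]
wa [602.1 248.5  12. ]
[482.79326669 238.50398227 150.78691671] [[255.81644813 191.14861236]
 [255.87687658 183.09853965]] 4.4417
```

View pics/w3.png

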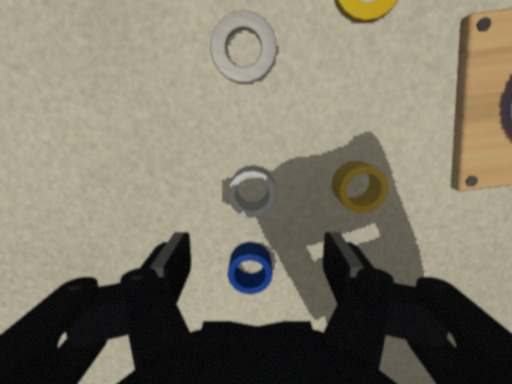

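The spacer shows at about (252,191), some 3 px left of the prediction, so y≈241. I grip it and check.

```bash
python3 - <<'E'
from h import *
x,y=480.8,240.7
manip.move_straight([x,y,60],vel=200,orientation=rot(-90))
manip.move_straight([x,y,22],vel=80)
print(manip.get_tcp_pos(),manip.get_ft_force())
hand.gripper_to(0.0,strength=40)
print("w",manip.get_gripper_width(),manip.get_clock())
manip.move_straight([x,y,150],vel=150)
print("w",manip.get_gripper_width(),manip.get_ft_force(),manip.get_clock())
p=np.array(manip.get_tcp_pos());R=np.array(manip.get_eef_rot());c=read_camera("wrist")
cv2.imwrite("pics/w4.png",c["frame"][:,:,::-1])
s=p+np.array([0,0,-7.]); print(p,proj(c,[s+[0,0,15],s-[0,0,15]],p,R))
E
```

```text
[480.7962761  240.70833369  21.83662495] [ 0.56954042  0.06961827 -0.42880166]
w 0.49404254707146655 6.0167
w 0.49652788244356455 [ 0.14891054  0.03426329 -1.53042827] 7.0167
[480.31744776 240.52125388 149.16012843] [[255.25896521 264.958159  ]
 [255.40981533 236.96922565]]
```

View pics/w4.png

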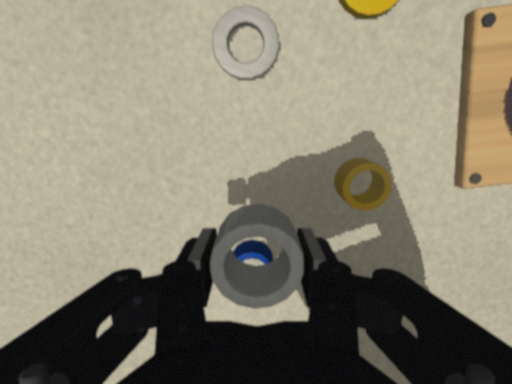

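The tube is gripped (width 0.497 ≈ 42–44 mm). Its top ring shows at about (256,261), roughly 2 mm forward of the TCP. I move over the post and look through the bore.

```bash
python3 - <<'E'
from h import *
x,y=557.5,-16.8
manip.move_to([x,y,175],rot(-90))
manip.move_straight([x,y,145],vel=100,orientation=rot(-90)); manip.dwell(0.2)
p=np.array(manip.get_tcp_pos());R=np.array(manip.get_eef_rot());c=read_camera("wrist")
cv2.imwrite("pics/w5.png",c["frame"][:,:,::-1]); np.savez("w5.npz",p=p,R=R)
cv2.imwrite("pics/s5.png",cv2.resize(read_camera("scene")["frame"][110:240,190:340,::-1],None,fx=4,fy=4,interpolation=cv2.INTER_CUBIC))
print(p,manip.get_clock())
E
```

```text
[557.82736485 -16.71938245 145.61253568] 8.8667
```

View pics/w5.png

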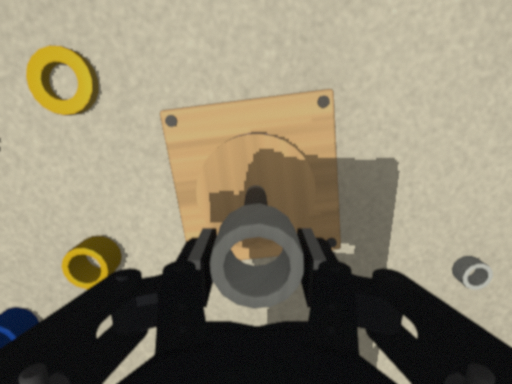

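View pics/s5.png

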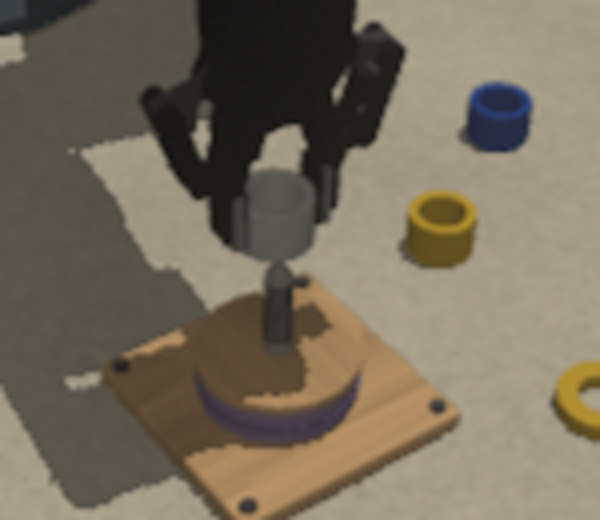

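The wrist view has the post at column 257 and the tube at 257. The scene view has the tube at about 281 and the post at 279. Both agree, so the tube is aligned, and I lower it with force checks.

```bash
python3 - <<'E'
from h import *
p=np.array(manip.get_tcp_pos());x,y=557.8,-16.7
f0=np.array(manip.get_ft_force())
for z in (125,115,95,80,74,72,71,70,69.5,69,68.5,68,67.5,67):
    manip.move_straight([x,y,z],vel=100 if z>75 else 25)
    f=np.array(manip.get_ft_force())-f0
    print(z,np.round(manip.get_tcp_pos(),1),f.round(1))
    if np.abs(f[:2]).max()>6 or f[2]>4: break
print(manip.get_clock())
cv2.imwrite("pics/s6.png",cv2.resize(read_camera("scene")["frame"][110:240,190:340,::-1],None,fx=4,fy=4,interpolation=cv2.INTER_CUBIC))
E
```

```text
125 [557.6 -16.7 124.7] [0.3 2.  0.6]
115 [557.7 -16.7 114.9] [-0.3  0.1 -0. ]
95 [557.6 -16.7  94.9] [-0.4  1.2 -0.1]
80 [557.7 -16.7  80. ] [ 0.1  0.5 -0.3]
74 [557.8 -16.7  74. ] [1.  0.1 0.5]
72 [557.7 -16.7  71.9] [-0.   0.5  0. ]
71 [557.8 -16.7  71. ] [ 0.7  0.8 -0.1]
70 [557.8 -16.7  70. ] [0.3 0.8 0.1]
69.5 [557.8 -16.7  69.7] [-1.1  0.8  3. ]
69 [557.9 -16.7  69.6] [-3.3  0.7 11.2]
11.7583
```

View pics/s6.png

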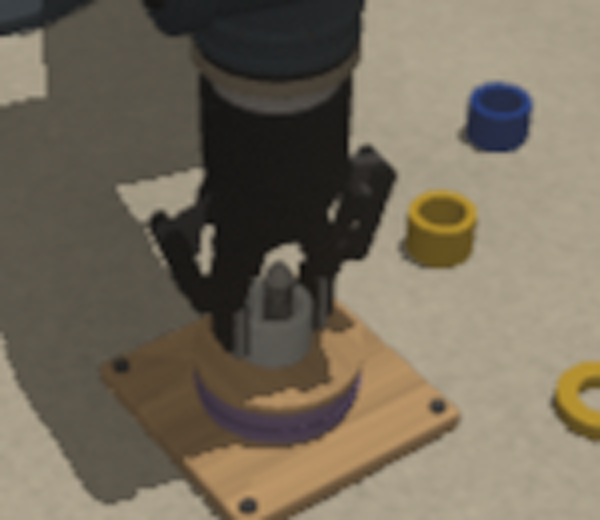

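The spacer is seated over the post: contact at TCP z 69.6 where I expected 69. I release, back off, check, and go to the washer.

```bash
python3 - <<'E'
from h import *
x,y=557.8,-16.7
manip.move_straight([x,y,69.8],vel=25)
hand.gripper_to(0.8)
manip.move_straight([x,y,200],vel=150)
p=np.array(manip.get_tcp_pos());R=np.array(manip.get_eef_rot());c=read_camera("wrist")
a=c["frame"][120:260,180:340,::-1]; cv2.imwrite("pics/w7.png",cv2.resize(a,None,fx=4,fy=4,interpolation=cv2.INTER_CUBIC)); np.savez("w7.npz",p=p,R=R)
manip.move_to([601.5,248.7,150],rot(-90))
p=np.array(manip.get_tcp_pos());R=np.array(manip.get_eef_rot());c=read_camera("wrist")
cv2.imwrite("pics/w8.png",c["frame"][:,:,::-1]); np.savez("w8.npz",p=p,R=R)
print(p,proj(c,[602.3,248.7,12],p,R),manip.get_clock())
t=read_camera("top")["frame"][100:290,110:320,::-1]; cv2.imwrite("pics/t8.png",cv2.resize(t,None,fx=3.1,fy=3.1,interpolation=cv2.INTER_CUBIC))
E
```

```text
[601.73110276 247.54960407 150.12439958] [[254.49543741 184.66282612]] 14.6083
```

View pics/w7.png

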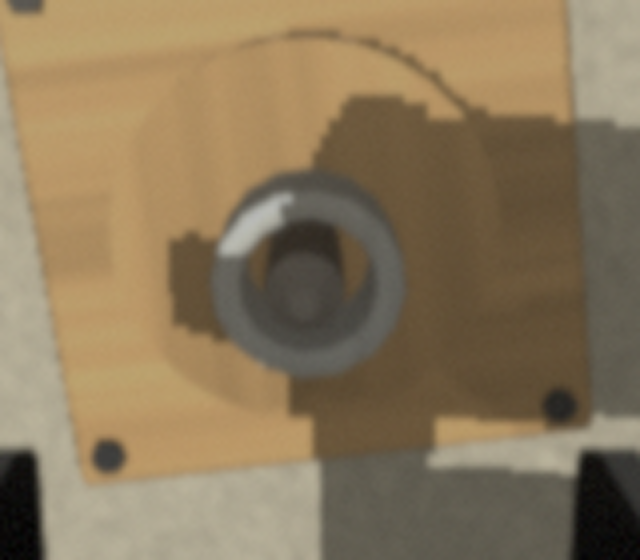

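View pics/w8.png

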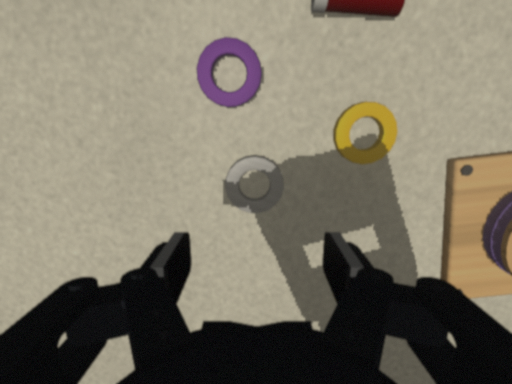

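View pics/t8.png

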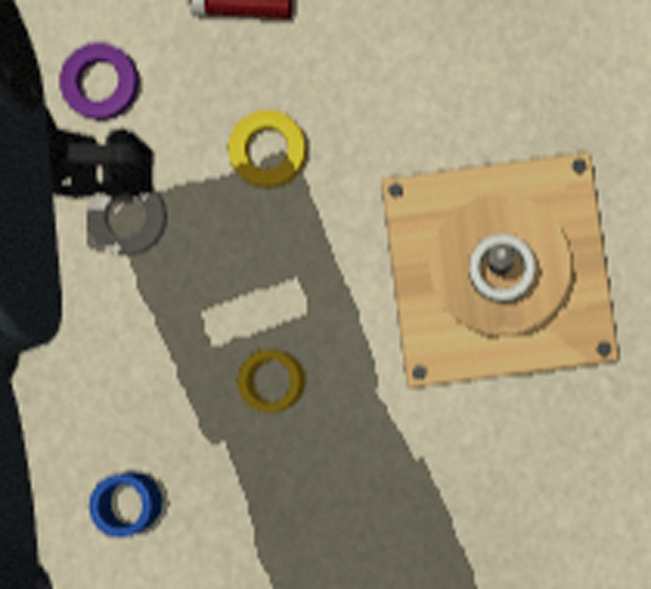

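Wrist and top views show the spacer upright around the post and near-centred. The grey washer is at (254,183) against a predicted (254.5,184.7). I grip it.

```bash
python3 - <<'E'
from h import *
d=np.load("w7.npz");c=read_camera("wrist")
print("spacer",ray(c,257,189.3,77,d["p"],d["R"]).round(1),"post",ray(c,256.5,191,102,d["p"],d["R"]).round(1))
x,y=603.2,248.9
hand.gripper_to(0.92)
manip.move_straight([x,y,60],vel=200,orientation=rot(-90))
manip.move_straight([x,y,21.5],vel=80)
print(manip.get_tcp_pos(),manip.get_ft_force())
hand.gripper_to(0.0,strength=50)
print("w",manip.get_gripper_width(),manip.get_ft_force(),manip.get_clock())
manip.move_straight([x,y,40],vel=80)
manip.move_straight([x,y,175],vel=150); manip.dwell(.2)
print("w",manip.get_gripper_width(),manip.get_ft_force(),manip.get_clock())
p=np.array(manip.get_tcp_pos());R=np.array(manip.get_eef_rot());c=read_camera("wrist")
cv2.imwrite("pics/w9.png",c["frame"][:,:,::-1]);np.savez("w9.npz",p=p,R=R)
print(p,proj(c,p-[0,0,9.5],p,R))
E
```

```text
spacer [557.5 -17.8  77. ] post [562.9 -17.3 102. ]
[603.2542508  248.90894755  21.38351693] [-0.44085771 -0.36815668  0.37012042]
w 0.6130697491558376 [-1.48151101 -0.31192059  4.19983474] 16.575
w 0.6162084620117526 [-0.14159451 -0.97032809 -1.65778115] 18.2083
[602.91752109 248.80594983 174.1397113 ] [[255.35639323 247.28892978]]
```

View pics/w9.png

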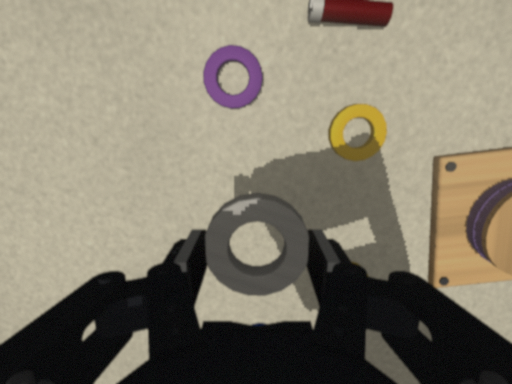

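```bash
python3 - <<'E'
from h import *
T=read_camera("top");S=read_camera("scene")
im=T["frame"][165:210,250:295,::-1]; 
a=cv2.resize(im,None,fx=8,fy=8,interpolation=cv2.INTER_CUBIC)
b=cv2.resize(S["frame"][160:230,220:300,::-1],None,fx=5,fy=5,interpolation=cv2.INTER_CUBIC)
W=np.zeros((365,770,3),np.uint8);W[:360,:360]=a;W[:350,365:765]=b;cv2.imwrite("pics/t10.png",W)
for z,u,v in((77,504,268),(108,502,258)): print(z,ray(T,110+u/3.1-.3,100+v/3.1-.3,z).round(1))
E
```

```text
77 [556.4 -17.7  77. ]
108 [559.5 -15.9 108. ]
```

View pics/t10.png

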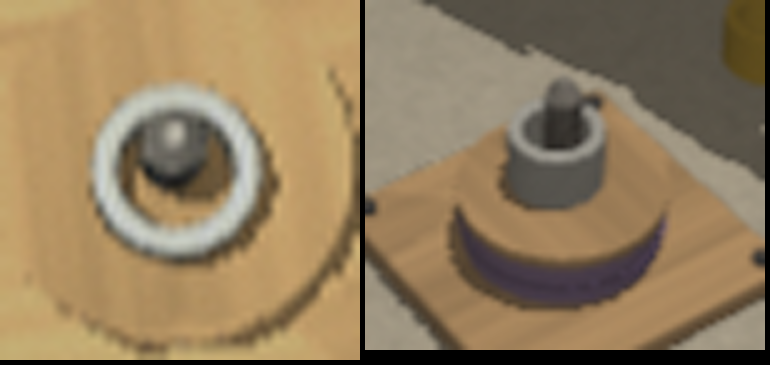

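From the top view the spacer sits about 3 mm short of the post in x, which is inside its 7 mm play and acceptable. I aim the washer at about x=560.5; its held offset is about +1.5 mm.

```bash
python3 - <<'E'
from h import *
x,y=559.2,-16.6
manip.move_to([x,y,175],rot(-90))
manip.move_straight([x,y,138],vel=100,orientation=rot(-90)); manip.dwell(0.3)
c=read_camera("wrist")
a=cv2.resize(c["frame"][140:310,170:340,::-1],None,fx=2.3,fy=2.3)
b=cv2.resize(read_camera("scene")["frame"][140:230,210:310,::-1],None,fx=4,fy=4,interpolation=cv2.INTER_CUBIC)
W=np.zeros((400,800,3),np.uint8);W[:a.shape[0],:a.shape[1]]=a;W[:360,400:800]=b;cv2.imwrite("pics/w11.png",W)
print(manip.get_tcp_pos(),manip.get_clock())
E
```

```text
[559.32429711 -16.63203235 138.29069382] 20.325
```

View pics/w11.png

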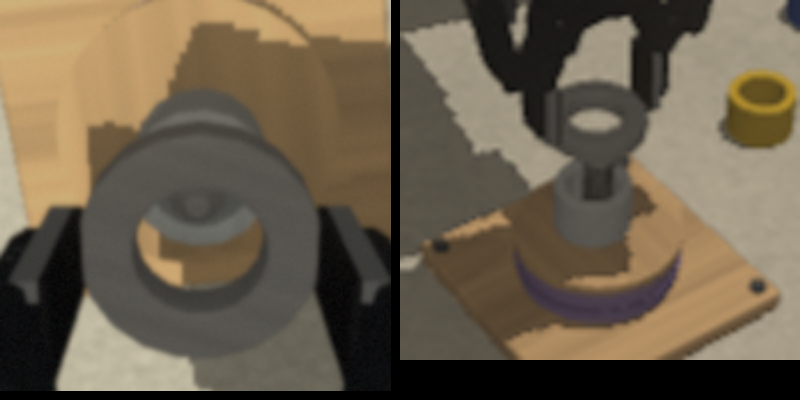

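The wrist crop has the washer centred at column 200 and the post at 200. The scene crop has both at about 597. I lower with force checks.

```bash
python3 - <<'E'
from h import *
x,y=559.2,-16.6
f0=np.array(manip.get_ft_force())
for z in (128,122,112,104,101.5,100.5,100,99.5,99,98.5,98,97.5,97):
    manip.move_straight([x,y,z],vel=80 if z>103 else 25)
    f=np.array(manip.get_ft_force())-f0
    print(z,np.round(manip.get_tcp_pos(),1),f.round(1))
    if np.abs(f[:2]).max()>6 or f[2]>4: break
c=read_camera("wrist")
a=cv2.resize(c["frame"][140:310,170:340,::-1],None,fx=2.3,fy=2.3)
b=cv2.resize(read_camera("scene")["frame"][140:230,210:310,::-1],None,fx=4,fy=4,interpolation=cv2.INTER_CUBIC)
W=np.zeros((400,800,3),np.uint8);W[:a.shape[0],:a.shape[1]]=a;W[:360,400:800]=b;cv2.imwrite("pics/w12.png",W)
print(manip.get_clock())
E
```

```text
128 [558.8 -16.6 127.3] [0.5 0.4 0.6]
122 [559.  -16.6 121.6] [0.5 0.2 0.4]
112 [558.9 -16.5 111.4] [ 1.2  0.5 -0.4]
104 [558.9 -16.6 103.5] [-0.2  0.5  0.8]
101.5 [559.2 -16.6 101.4] [0.6 0.4 1.3]
100.5 [559.2 -16.6 100.5] [ 0.3  0.1 -0.2]
100 [559.2 -16.6 100. ] [ 0.9 -0.1  0.3]
99.5 [559.3 -16.6  99.6] [ 0.5 -0.5  2.8]
99 [559.3 -16.6  99.5] [-2.5  0.3  8.1]
22.725
```

View pics/w12.png

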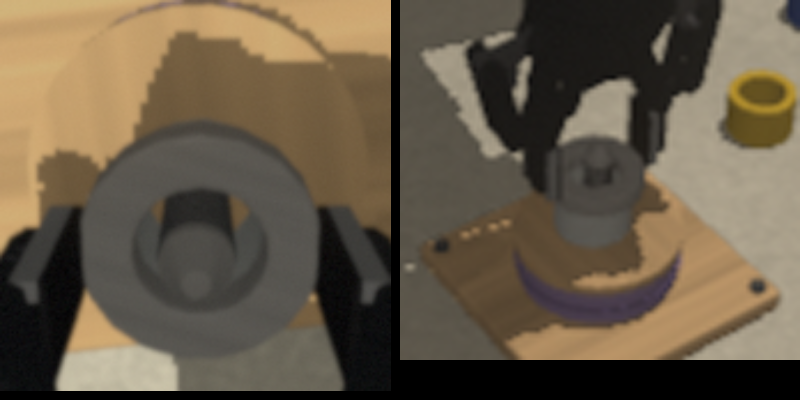

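The washer is over the post and resting on the spacer (contact at z 99.5 with 8 N). I release and back away.

```bash
python3 - <<'E'
from h import *
x,y=559.2,-16.6
manip.move_straight([x,y,99.5],vel=25)
hand.gripper_to(1.0)
manip.move_straight([x,y,200],vel=120)
manip.move_to([400,-200,250],rot(-90)); manip.dwell(.3)
a=cv2.resize(read_camera("top")["frame"][160:215,245:300,::-1],None,fx=7,fy=7,interpolation=cv2.INTER_CUBIC)
b=cv2.resize(read_camera("scene")["frame"][140:230,210:310,::-1],None,fx=4,fy=4,interpolation=cv2.INTER_CUBIC)
W=np.zeros((400,800,3),np.uint8);W[:a.shape[0],:a.shape[1]]=a;W[:360,400:800]=b;cv2.imwrite("pics/w13.png",W)
print(manip.get_tcp_pos(),manip.get_ft_force(),manip.get_clock())
E
```

```text
[ 400.21410345 -199.74609946  249.85819413] [-0.77521689 -0.866348    0.38349516] 25.7667
```

View pics/w13.png

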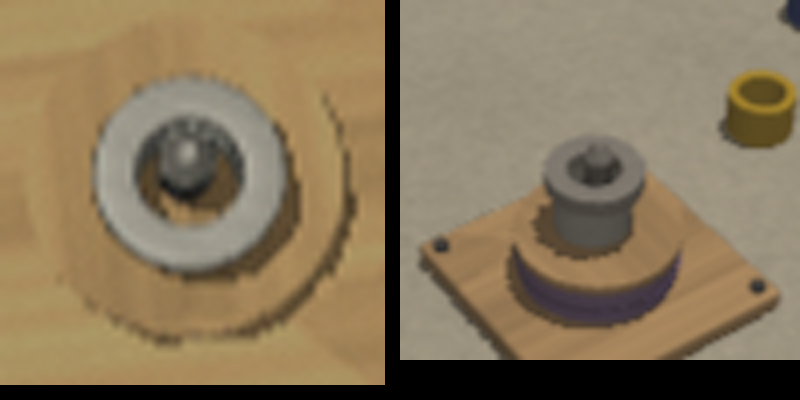

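The final views show the washer flat on the upright spacer with the post through both, and the robot clear. I hand in.

```bash
python3 -c "
from plant import manip
print(manip.hand_in(), manip.get_clock())"
```

```text
the job is handed in; nothing more can be done
the job is handed in; nothing more can be done
```

The larger grey spacer is over the post and sitting on the mould's lid. The larger grey washer lies flat on top of it, and both are released. I handed the job in at about 26 s of the 58 s allowed.

- **Seating:** contact came within about 1 mm of the expected height for both parts. The extra contact force was about 11 N for the spacer and 8 N for the washer.
- **Final views:** the top and scene cameras show the spacer upright and the washer flat, with the post through both and the gripper well clear.
- **Disagreement:** camera estimates of the post's x position ranged from 557 to 563 mm. As a result the spacer sits about 3 mm off the post's axis, inside its 7 mm of play. I moved the washer's target 1.4 mm in x to allow for it.

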